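# Close the capstan clamp on the large bell

### The arm

A 6-joint arm with a two-finger parallel gripper is mounted at the origin on the work surface. World frame = base frame: x ahead of the robot, y to its left, z up, the work surface at z = 0. Lengths are in m, angles in rad, forces in N, time in s.
With the tool pointing down it reaches from about 0.275 to 0.825 m from the base axis. Payload 5.2 kg.
Tool frame: the origin (TCP) lies on the centre line of the jaws, within the pads' length; the fingertips stand 17 mm ahead of it and the grasp point (between the pads) lies 2 mm behind it; z points along the fingers, y is the line along which they close (so a half turn about z gives the same grasp; the last joint's range is limited). The gripper opens to 93 mm and grips with 3 to 60 N. Pads are 15 mm wide; open, the fingers measure 128 mm over their backs; the gripper's body (75 mm by 188 mm) begins 65 mm behind the grasp point.
Start: joints at [0.915, 0.259, 1.535, -0, 1.348, -0.203], TCP at [0.241, 0.495, 0.236] pointing down, gripper open.
Joint ranges: [-3.14, 3.14], [-0.91, 2.08], [0.19, 2.58], [-1.22, 4.36], [0.22, 2.71], [-3.12, 3.12]. Speed limits (rad/s): [2.57, 2.57, 3.14, 3.14, 3.14, 3.14].

### API

Orientations are given as a unit quaternion [w, x, y, z].
In Python, from cell import * gives the robot as it stands.
- The arm moves only by the shell command python3 -m jog 'ROWS'. ROWS is JSON, a list that holds one entry, the list of rows, each a list of 7 numbers: the shift along the world's x, y, z in mm, then the turn, a rotation vector about the world's x, y, z in rad, then the closure, from -1 (fully open) to 1 (shut), so that 0 is half open. A call has 1 to 5 rows; each row shifts and turns the commanded pose from where the row before left it; what a row does not reach is not made up. A row lasts 1/12 s, in which the tool goes at most 41.7 mm and 7.16 degrees, less where a joint would pass 70% of its speed; a pose out of reach is approached as far as the arm can. A call with a gripper value outside its range is refused whole. The fingers move at their own pace and stop on an object; the grip force is fixed at half the most. Time passes only in rows, so rows that do not move let the fingers close. It gives the time, the measured TCP pose, the force, the opening and the grip force at its end, in the units of the state.
- get_obs(): the state, without advancing time (a new reading comes with each control period).
- capture(name): name is "scene" or "top"; returns a dict with "color" (480x640x3 uint8, red, green, blue), "fov_y" (degrees; the focal length in pixels is half the picture's height over the tangent of half this angle, whatever the lens; pixels are square), "cx", "cy" (the principal point, pixels), "camera_from_world" (4x4, takes a point from world to camera coordinates). Camera axes: x right, y down, z forward; pixel columns grow to the right and rows downward; lengths in m; the calibration is good to about 2 mm. A picture is of the moment at which its call begins. There is no depth.
- finish_job(): hands the job in; it is judged then, once.
The state is a dict: "time": time; "joints": joint angles; "qvel": joint speeds; "joint_efforts": joint torques, N m; "tcp_pos": TCP position; "orientation": TCP orientation; "wrist_force": force on the tool from outside, world axes, zero at the start; "wrist_torque": the same for the moment, N m; "grip_width": opening from 0.0 (shut) to 1.0 (fully open); "finger_force": force on a finger pad.
Only numpy, scipy, OpenCV 4.12 (cv2) and the standard library are available. Lean on these libraries where they do the work, as an engineer would, in place of code of your own. Each camera call takes 0.05 s, during which the arm holds its last target. There are 200 camera calls.

### The job

Two bell clamps with four-spoked capstans stand on the bench. Close the one that holds the large bell: push its spokes round clockwise (seen from above), one after another, until its sliding jaw is up against the bell and the capstan will turn no further, then let go. Leave the clamp with the small bell as it is.

Things in the scene. Friction and masses are not known exactly. Their poses are not given: they have to be found in the camera images.
- large_hub (a point): Capstan to turn, on the clamp with the large bell. Point on its vertical axis at spoke mid-height, 95 mm above the bench; z up. The frame turns with it: four level spokes along its +x, -x, +y, -y, steel rods 12 mm thick from the hub (radius 25 mm, top 128 mm above the bench) to black 24 mm balls centred at 100 mm. 4 N across a spoke at 65 mm turns it; it stays where left.
- large: Blue clamp, fixed to the bench; origin under the capstan's axis at bench level, x towards its bell (away from the robot). Base plate 130 mm wide, 16 mm thick, x -70 to 260 mm. Pedestal under the hub: radius 34 mm, 68 mm high. Jaws and screw: x from 0, up to 62 mm high. Large bell: dark with brass edges, 92 mm wide, x 169 to 225 mm, up to 140 mm above the bench.
- large_jaw (a joint): Travel of that clamp's sliding jaw, m: 0 wide open, 0.050 where it meets the bell and the capstan comes to a firm stop. Turning the capstan clockwise (seen from above) closes it, 13.9 mm per radian. It starts between 0 and 0.014, so 150 to 205 degrees remain.
- small_ball (a point): Centre of one black spoke ball (24 mm) of the other clamp, with the small bell (50 mm wide, 70 mm tall): 95 mm above the bench, 100 mm from that capstan's axis. That clamp is otherwise alike. To be left alone.

How it is judged:
At the end, for the whole second after the job is handed in: The large bell's clamp is closed: its jaw has travelled at least 46 of its 50 mm (within 4 mm of the bell, 17 degrees of the capstan) and is at rest (value of joint large_jaw above 0.046 m and velocity of joint large_jaw below 0.005 m/s); the robot touches nothing.
It fails at once if the capstan of the small bell's clamp is turned by more than 17 degrees (distance of small_ball from where it was at the start of the episode above 0.03 m).
It also fails if it takes over 48 s, if anything falls off the work surface, if the arm or the gripper's body presses on something with over 40 N, if the wrist force passes 120 N, or if a joint passes its speed limit or range.

## Working session

There is one attempt and no reset: what is moved stays moved. The work goes in short steps, Python scripts to look and compute and a shell command to move; the robot and the scene stay as the last step left them, time stands still between calls to the robot, and variables do not carry over. Pictures are saved under pics/ and viewed, at most 10 in all, crops included, and the job is handed in when it is done.

```bash
mkdir -p pics; python3 - <<'E'
from cell import *
import cv2, numpy as np
for n in("scene","top"):
    c=capture(n); cv2.imwrite(f"pics/{n}0.png",c["color"][:,:,::-1]); print(n,c["fov_y"],c["cx"],c["cy"],np.round(c["camera_from_world"],4).tolist())
o=get_obs();print(o)
E
```

```text
scene 52.17087737600143 319.51895691744573 239.32377060028867 [[-0.6268, 0.7792, -0.0005, 0.3629], [0.5172, 0.4155, -0.7482, -0.2543], [-0.5828, -0.4692, -0.6634, 1.4286], [0.0, 0.0, 0.0, 1.0]]
top 47.56342694182556 323.10230803262135 242.95989383151237 [[0.0072, -0.9999, 0.0156, -0.0087], [-0.9906, -0.0092, -0.1361, 0.6167], [0.1363, -0.0144, -0.9906, 1.0817], [0.0, 0.0, 0.0, 1.0]]
{'time': 0.1, 'joints': array([ 9.15208380e-01,  2.59268328e-01,  1.53593197e+00, -5.00745908e-05,
        1.34796630e+00, -2.02805874e-01]), 'qvel': array([-0.00023237,  0.00035995, -0.00466316, -0.00064375,  0.00017476,
       -0.00131976]), 'joint_efforts': array([ 2.62250411e-03, -4.38215840e+01, -2.84643406e+01,  7.23609421e-02,
        3.63411661e-02, -3.96608596e-05]), 'tcp_pos': array([0.24033309, 0.49422556, 0.23491849]), 'orientation': array([-3.05291479e-04,  2.24456640e-01,  9.74483759e-01, -7.25753417e-04]), 'wrist_force': array([-0.02701454, -0.36382976,  0.07446759]), 'wrist_torque': array([ 0.00101862,  0.04541925, -0.03126902]), 'finger_force': 0.0, 'grip_width': 1.002177658105091}
```

View pics/top0.png

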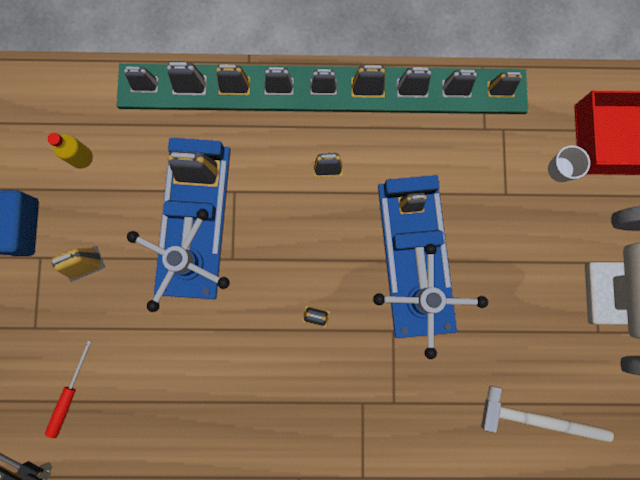

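View pics/scene0.png

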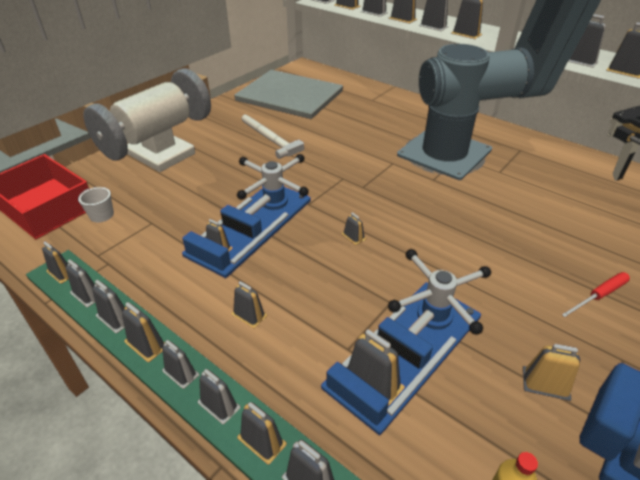

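The top view shows the large-bell clamp on the left: hub at (177,259), balls near (133,237), (203,214), (223,283) and (153,306). The small clamp's hub is at (432,300). The scene view agrees, with the large bell on the nearer clamp.

```bash
cat > h.py <<'E'
from cell import *
import cv2, numpy as np
def ray(c,px,z):
    f=240/np.tan(np.radians(c["fov_y"]/2)); T=np.array(c["camera_from_world"]);R=T[:3,:3]
    d=R.T@np.array([(px[0]-c["cx"])/f,(px[1]-c["cy"])/f,1]);o=-R.T@T[:3,3]
    return o+d*(z-o[2])/d[2]
def proj(c,p):
    f=240/np.tan(np.radians(c["fov_y"]/2)); q=np.array(c["camera_from_world"])@np.append(p,1)
    return f*q[0]/q[2]+c["cx"],f*q[1]/q[2]+c["cy"]
def balls(c,guess,r=9):
    m=(c["color"].max(2)<50).astype(np.uint8); out=[]
    n,l,s,ce=cv2.connectedComponentsWithStats(m)
    for g in guess:
        i=1+np.argmin(np.hypot(*(ce[1:]-g).T)+1e3*(s[1:,4]<40)); out.append((ce[i],s[i,4]))
    return out
E
python3 - <<'E'
from h import *
c=capture("top")
for G in ([(133,237),(203,214),(223,283),(153,306)],[(379,299),(431,249),(482,302),(431,353)]):
    P=[]
    for p,a in balls(c,G):
        w=ray(c,p,.095);P.append(w);print(np.round(p,1),a,np.round(w*1000,1))
    P=np.array(P);h=P.mean(0);d=P-h;print("hub",np.round(h*1000,1),np.round(np.hypot(*d[:,:2].T)*1000,1),np.round(np.degrees(np.arctan2(d[:,1],d[:,0])),1))
print("hubtop",ray(c,(177,258),.128), "plate corners",[np.round(ray(c,p,.016)*1000) for p in((155,295),(216,298),(231,148),(169,139))])
E
```

```text
[132.  236.1] 83 [619.6 371.6  95. ]
[202.4 214.4] 94 [664.2 235.8  95. ]
[223.  282.5] 96 [530.2 190.9  95. ]
[152.4 305.8] 98 [484.3 325.1  95. ]
hub [574.6 280.9  95. ] [101.3 100.3 100.3 100.5] [  63.6  -26.7 -116.2  153.9]
[378.5 299. ] 94 [ 500.8 -111.2   95. ]
[430.  248.8] 92 [ 599.9 -213.4   95. ]
[482.  301.8] 92 [ 496.8 -312.9   95. ]
[430.1 352.7] 102 [ 398.8 -209.7   95. ]
hub [ 499.1 -211.8   95. ] [100.6 100.8 101.1 100.3] [ 89.   -0.9 -91.3 178.8]
hubtop [0.57371158 0.2735179  0.128     ] plate corners [array([508., 344.,  16.]), array([503., 218.,  16.]), array([825., 196.,  16.]), array([844., 330.,  16.])]
```

```bash
python3 -m jog '[[[35,-17,0,0,0,0,1],[35,-17,0,0,0,0,1],[35,-17,0,0,0,0,1],[35,-17,0,0,0,0,1],[35,-17,0,0,0,0,1]]]'; python3 -m jog '[[[35,-17,0,0,0,0,1],[35,-17,0,0,0,0,1],[35,-17,0,0,0,0,1],[34,-15,0,0,0,0,1],[0,0,0,0,0,0,1]]]'
```

```text
time: 0.57
tcp_pos: [0.4168, 0.4086, 0.2354]
orientation: [-0.0, 0.224, 0.975, -0.0]
wrist_force: [-0.1, 0.4, 0.6]
grip_width: 0.689
finger_force: 0.0
time: 0.98
tcp_pos: [0.5605, 0.3394, 0.2342]
orientation: [0.001, 0.227, 0.974, -0.001]
wrist_force: [-0.2, 0.6, -1.2]
grip_width: 0.333
finger_force: 0.0
```

```bash
python3 -m jog '[[[0,0,0,0,0,0,1],[0,0,0,0,0,0,1],[0,0,0,0,0,0,1],[0,0,0,0,0,0,1],[0,0,0,0,0,0,1]]]'; python3 -m jog '[[[0,0,-36,0,0,0,1],[0,0,-36,0,0,0,1],[0,0,0,0,0,0,1],[0,0,0,0,0,0,1],[0,0,0,0,0,0,1]]]'; python3 - <<'E'
from h import *
c=capture("scene");cv2.imwrite("pics/s1.png",c["color"][:,:,::-1])
E
```

```text
time: 1.4
tcp_pos: [0.5535, 0.3446, 0.2361]
orientation: [0.0, 0.224, 0.975, 0.0]
wrist_force: [-0.7, 0.5, -0.6]
grip_width: 0.015
finger_force: 0.0
time: 1.82
tcp_pos: [0.555, 0.3443, 0.1655]
orientation: [0.001, 0.224, 0.975, 0.001]
wrist_force: [0.3, 0.2, 1.4]
grip_width: 0.005
finger_force: 0.0
```

View pics/s1.png

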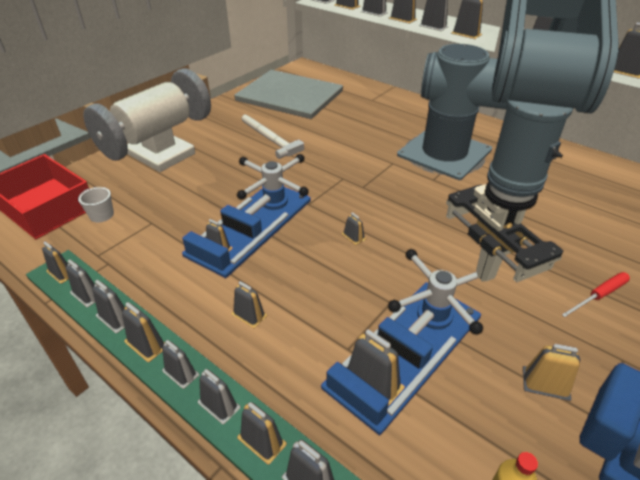

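The closed fingertips, near (488,270), hang between the spoke toward the robot's left and the far-left spoke (ball at (476,327)). Next I descend and work out the arc.

```bash
python3 -m jog '[[[0,0,-36,0,0,0,1],[0,0,-36,0,0,0,1],[0,0,0,0,0,0,1],[0,0,0,0,0,0,1]]]'; python3 - <<'E'
import numpy as np
a=np.radians(np.arange(108,-160,-8)); p=np.c_[574.6+65*np.cos(a),280.9+65*np.sin(a)]
print(np.round(p[0]));
for i,d in enumerate(np.diff(np.round(p),axis=0)): print(108-8*(i+1),d.astype(int).tolist(),end='; ')
E
```

```text
time: 2.2
tcp_pos: [0.5543, 0.3435, 0.0921]
orientation: [-0.001, 0.224, 0.974, -0.0]
wrist_force: [0.2, 0.4, 0.5]
grip_width: 0.006
finger_force: 0.0
[555. 343.]
100 [8, 2]; 92 [9, 1]; 84 [9, 0]; 76 [9, -2]; 68 [9, -3]; 60 [8, -4]; 52 [8, -5]; 44 [6, -6]; 36 [6, -7]; 28 [5, -8]; 20 [4, -8]; 12 [2, -9]; 4 [1, -9]; -4 [0, -9]; -12 [-1, -9]; -20 [-2, -8]; -28 [-4, -9]; -36 [-5, -7]; -44 [-6, -7]; -52 [-6, -6]; -60 [-8, -5]; -68 [-8, -4]; -76 [-9, -3]; -84 [-9, -2]; -92 [-9, 0]; -100 [-9, 1]; -108 [-8, 2]; -116 [-9, 3]; -124 [-8, 5]; -132 [-7, 6]; -140 [-6, 6]; -148 [-6, 7]; -156 [-4, 8];
```

```bash
python3 -m jog '[[[8,2,0,0,0,0,1],[9,1,0,0,0,0,1],[9,0,0,0,0,0,1],[9,-2,0,0,0,0,1],[9,-3,0,0,0,0,1]]]'; python3 -m jog '[[[8,-4,0,0,0,0,1],[8,-5,0,0,0,0,1],[6,-6,0,0,0,0,1],[6,-7,0,0,0,0,1],[5,-8,0,0,0,0,1]]]'; python3 - <<'E'
from h import *
c=capture("top");cv2.imwrite("pics/t2.png",c["color"][:,:,::-1])
E
```

```text
time: 2.62
tcp_pos: [0.5989, 0.3424, 0.093]
orientation: [-0.001, 0.224, 0.974, 0.001]
wrist_force: [-6.0, 1.8, 3.8]
grip_width: 0.003
finger_force: 3.0
time: 3.03
tcp_pos: [0.6311, 0.3124, 0.0916]
orientation: [-0.002, 0.224, 0.974, 0.001]
wrist_force: [-4.0, 5.0, 0.7]
grip_width: 0.004
finger_force: 2.4
```

View pics/t2.png

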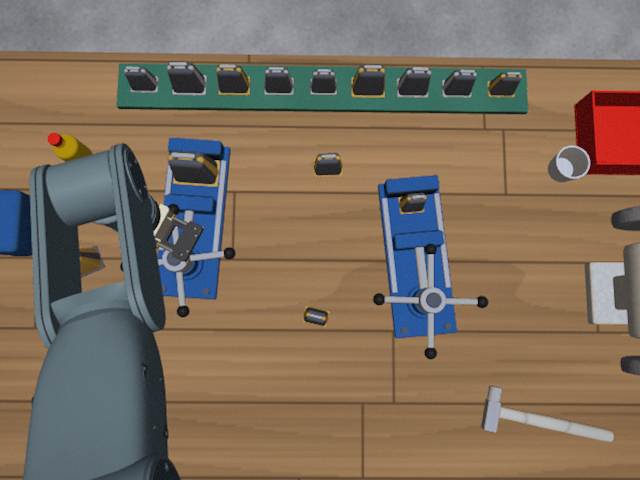

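The capstan has turned clockwise: balls are now at (230,253) and (182,311), with the arm over the far-left spoke and light forces. I'll continue along the arc.

```bash
python3 -m jog '[[[4,-8,0,0,0,0,1],[2,-9,0,0,0,0,1],[1,-9,0,0,0,0,1],[0,-9,0,0,0,0,1],[-1,-9,0,0,0,0,1]]]'; python3 -m jog '[[[-2,-8,0,0,0,0,1],[-4,-9,0,0,0,0,1],[-5,-7,0,0,0,0,1],[-6,-7,0,0,0,0,1],[-6,-6,0,0,0,0,1]]]';  python3 - <<'E'
from h import *
c=capture("top");cv2.imwrite("pics/t3.png",c["color"][100:400,80:480,::-1])
E
```

```text
time: 3.5
tcp_pos: [0.6384, 0.2686, 0.0921]
orientation: [0.0, 0.225, 0.974, 0.001]
wrist_force: [-0.5, 6.6, -0.1]
grip_width: 0.008
finger_force: 2.6
time: 3.92
tcp_pos: [0.6167, 0.2312, 0.0928]
orientation: [0.002, 0.225, 0.974, 0.002]
wrist_force: [2.9, 4.6, -0.1]
grip_width: 0.005
finger_force: 2.0
```

View pics/t3.png

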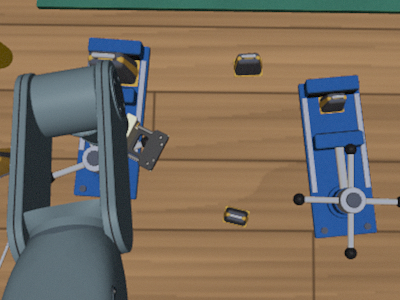

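The arm hides most of the capstan here; one ball shows at crop (50,178) and the fingers are at its right side, as planned. I'll go slower now, watching the force for the stop.

```bash
python3 -m jog '[[[-4,-3,0,0,0,0,1],[-4,-2,0,0,0,0,1],[-4,-2,0,0,0,0,1],[-4,-2,0,0,0,0,1],[-4,-2,0,0,0,0,1]]]'
```

```text
time: 4.38
tcp_pos: [0.5948, 0.2196, 0.0919]
orientation: [0.0, 0.224, 0.974, 0.0]
wrist_force: [3.0, 2.1, 0.5]
grip_width: 0.006
finger_force: 1.7
```

```bash
python3 -m jog '[[[-5,-1,0,0,0,0,1],[-4,-1,0,0,0,0,1],[-5,-1,0,0,0,0,1],[-4,-1,0,0,0,0,1]]]'
```

```text
time: 4.72
tcp_pos: [0.576, 0.2153, 0.0916]
orientation: [-0.0, 0.224, 0.974, -0.0]
wrist_force: [3.9, 0.3, 0.3]
grip_width: 0.004
finger_force: 1.5
```

Finger is at about -88°, still turning freely.

```bash
python3 -m jog '[[[-5,0,0,0,0,0,1],[-4,0,0,0,0,0,1],[-5,1,0,0,0,0,1],[-4,1,0,0,0,0,1]]]'
```

```text
time: 5.05
tcp_pos: [0.5582, 0.2175, 0.0916]
orientation: [0.0, 0.225, 0.974, -0.0]
wrist_force: [5.4, 1.5, -1.5]
grip_width: 0.005
finger_force: 2.3
```

```bash
python3 -m jog '[[[-4,1,0,0,0,0,1],[-4,1,0,0,0,0,1],[-4,2,0,0,0,0,1]]]'
```

```text
time: 5.3
tcp_pos: [0.5551, 0.2186, 0.0923]
orientation: [0.009, 0.225, 0.974, -0.0]
wrist_force: [37.7, -16.9, -24.1]
grip_width: 0.005
finger_force: 20.1
```

The force has jumped to about 45 N and the tool no longer advances: this is the stop, with finger at -108° and about 190° turned. I'll back off, lift and check.

```bash
python3 -m jog '[[[8,-1,0,0,0,0,1],[10,-2,0,0,0,0,1],[10,-2,0,0,0,0,1],[0,0,0,0,0,0,1]]]'; python3 -m jog '[[[0,0,36,0,0,0,1],[0,0,36,0,0,0,1],[0,0,36,0,0,0,1],[0,0,36,0,0,0,1],[0,0,0,0,0,0,1]]]'; python3 -m jog '[[[-35,20,0,0,0,0,1],[-35,20,0,0,0,0,1],[-35,20,0,0,0,0,1],[-35,20,0,0,0,0,1],[-35,20,0,0,0,0,1]]]'; python3 -m jog '[[[-35,20,0,0,0,0,1],[-35,20,0,0,0,0,1],[-30,20,0,0,0,0,1],[0,20,0,0,0,0,1],[0,0,0,0,0,0,1]]]'; python3 - <<'E'
from h import *
c=capture("top");cv2.imwrite("pics/t4.png",c["color"][:,:,::-1])
c=capture("scene");cv2.imwrite("pics/s4.png",cv2.resize(c["color"][200:440,300:620,::-1],(800,600)))
E
```

```text
time: 5.63
tcp_pos: [0.5755, 0.2161, 0.0913]
orientation: [-0.0, 0.225, 0.974, -0.0]
wrist_force: [0.1, 0.4, 1.0]
grip_width: 0.005
finger_force: 0.0
time: 6.05
tcp_pos: [0.5772, 0.2176, 0.2439]
orientation: [0.005, 0.224, 0.975, 0.002]
wrist_force: [1.6, -0.5, 0.1]
grip_width: 0.006
finger_force: 0.0
time: 6.47
tcp_pos: [0.3969, 0.3169, 0.2351]
orientation: [-0.001, 0.225, 0.974, -0.0]
wrist_force: [0.6, 1.4, -0.6]
grip_width: 0.001
finger_force: 0.0
time: 6.88
tcp_pos: [0.297, 0.399, 0.2356]
orientation: [-0.0, 0.222, 0.975, 0.0]
wrist_force: [1.2, -0.4, 0.5]
grip_width: 0.007
finger_force: 0.0
```

View pics/t4.png

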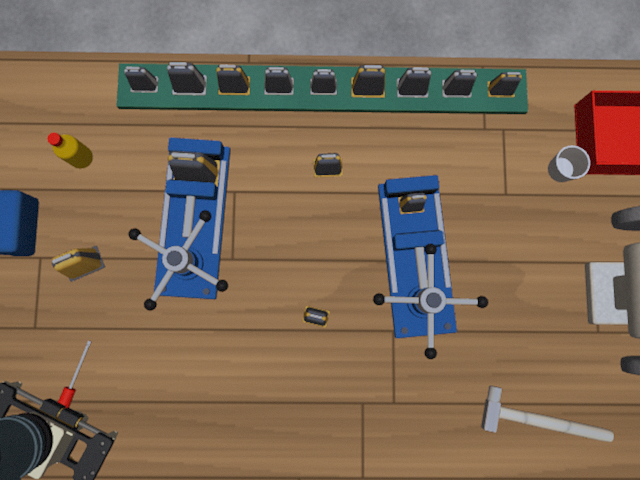

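View pics/s4.png

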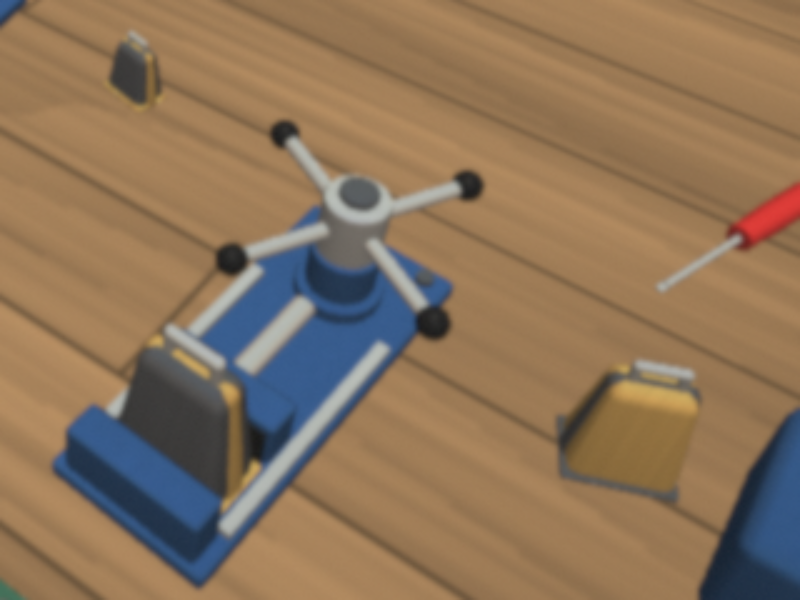

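The sliding jaw (top view, around (190,189)) now sits against the large bell. The spokes have turned about 183°, and the small clamp's balls are where they were. I'm handing in.

```bash
python3 -m jog '[[[0,0,0,0,0,0,1],[0,0,0,0,0,0,1],[0,0,0,0,0,0,1]]]'; python3 -c "
from cell import *
print(finish_job())"
```

```text
time: 7.23
tcp_pos: [0.3002, 0.3957, 0.2354]
orientation: [-0.0, 0.225, 0.974, -0.0]
wrist_force: [0.8, 0.2, 0.1]
grip_width: 0.003
finger_force: 0.0
the job is handed in; nothing more can be done
None
```

I closed the large bell's clamp to its firm stop (about 183° clockwise, jaw against the bell in the pictures) by sweeping one spoke all the way round instead of several in turn, left the small clamp alone, and handed in at about 7 s with the arm clear; no verdict came back.

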